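Transfer a row of sample tubes from the cold tray to the bench rack, position for position

ROBOT

A 6-joint arm with a two-finger parallel gripper is mounted at the origin on a cart in front of the work surface, level with it; the furniture and walls round the work are solid. World frame = base frame: x ahead of the robot, y to its left, z up, the work surface at z = 0. Lengths are in mm, angles in rad, forces in N, time in s.
With the tool pointing down it reaches from about 400 to 925 mm from the base axis. Payload 12.5 kg.
Tool frame: the origin (TCP) lies at the very end of the fingers, on their centre line; the grasp point (between the pads) lies 19 mm behind it; z points along the fingers, y is the line along which they close (so a half turn about z gives the same grasp; the last joint's range is limited). The gripper opens to 95 mm and grips with 3 to 60 N. Pads are 20 mm wide; open, the fingers measure 119 mm over their backs; the gripper's body (75 mm by 180 mm) begins 59 mm behind the grasp point.
Start: joints at [-1.39, 0.491, 1.559, -0, 1.092, -0.106], TCP at [176.825, -599.483, 214.661] pointing down, gripper open.
Joint ranges: [-3.1, 3.1], [-0.84, 2.19], [0.05, 2.79], [-1.13, 4.28], [0.06, 2.93], [-2.69, 2.69]. Speed limits (rad/s): [2.22, 2.22, 2.79, 3.14, 3.14, 3.14].

INTERFACE

Orientations are given as a rotation vector (axis times angle).
In Python, from rig import robot, camera, camera_info, look_for, place_of gives the robot as it stands.
- The arm moves only by the tool carry_out, never from a script. Its argument "motion" is a list that holds one entry, the list of rows, each a list of 4 numbers: the shift along the tool's x, y, z in cm, then the turn about the tool's z in degrees. A call has 1 to 5 rows; each row shifts and turns the commanded pose from where the row before left it, along the tool's axes as they then stand; what a row does not reach is not made up. A row lasts 1/12 s, in which the tool goes at most 41.7 mm and 7.16 degrees, less where a joint would pass 70% of its speed; a pose out of reach is approached as far as the arm can. A call is refused whole if a number of a shift passes 4.17 or a number of a turn 7.16, either way. A call with a gripper value outside its range is refused whole. "claw" is the gripper command: -1 is shut, 1 is fully open, values between are in proportion, set as the call begins (left out, the last holds). The fingers move at their own pace and stop on an object; the grip force is fixed at half the most. Time passes only in rows, so rows that do not move let the fingers close. It gives the time, the measured TCP pose, the force, the opening and the grip force at its end, in the units of the state.
- robot.observe(): the state, without advancing time (a new reading comes with each control period).
- camera(name): name is "scene" or "top" or "wrist"; returns the picture (400x640x3 uint8, blue, green, red); there is no depth.
- camera_info(name): a dict with "mtx" (3x3 intrinsics, pixels), "extrinsics" (4x4, takes a point from camera to world coordinates); the wrist camera has in their place "mount" (4x4, takes a point from camera to tool coordinates, whose origin is the TCP and whose axes are the flange's). Camera axes: x right, y down, z forward; pixel columns grow to the right and rows downward; lengths in mm; the calibration is good to about 2 mm. The wrist camera is an equidistant fisheye: a pixel r from the principal point sees the ray r / f radians off the axis. A picture is of the moment at which its call begins: read the wrist's pose just before it. camera_info takes no time and is no camera call.
- robot.close_job(): hands the job in; it is judged then, once.
Trained networks look in the newest picture that a camera, given by its name, has taken for a name from the list of things; names that differ only in an ending like _2 or _b are one class to them, and where a whole thing is asked for, a point or a joint stands for the part that bears it (a point fixed in the world has none). Each returns a list of dicts, best first, with "conf" (0 to 1); they miss things now and then, are a little off and sometimes report something else, mostly with a low value. They report only what shows in the picture. A call takes as long as a camera call. They do not tell look-alikes from the thing itself.
- look_for(name, camera): "xy" ([column, row] in pixels, amid what is visible of it).
- place_of(name, camera): "xy" ([column, row] in pixels: a listed point, or the origin of a listed thing).
The state is a dict: "time_s": time; "qpos": joint angles; "qd": joint speeds; "joint_efforts": joint torques, N m; "tcp_pos": TCP position; "tcp_rot": TCP orientation; "ft_force": force on the tool from outside, world axes, zero at the start; "torque": the same for the moment, N m; "finger_gap": opening from 0.0 (shut) to 1.0 (fully open); "grasp_force": force on a finger pad.
Only numpy, scipy, OpenCV 4.12 (cv2) and the standard library are available. Lean on these libraries where they do the work, as an engineer would, in place of code of your own. Each camera call takes 0.05 s, during which the arm holds its last target. There are 200 camera calls.

TASK

Move the four sample tubes from the blue cold tray into the white bench rack, keeping their positions: a red dot marks position 1 on both, so the tube nearest the tray's dot goes into the hole nearest the rack's dot, and so on along the row. Keep each tube upright and lower it until its tip sits at the bottom of its hole rather than dropping it in.

Things in the scene. Friction and masses are not known exactly. Their poses are not given: they have to be found in the camera images.
- tube_red: 15 ml conical sample tube, red screw cap, pale beige contents; 117 mm tall, 22 g or so, stands upright. The cap is 20 mm across and takes the top 12 mm; the body below is 16 to 19 mm across and tapers to a 6 mm tip over the last 20 mm. Origin: centre of the tip's underside; z runs up through the cap.
- tube_purple: 15 ml conical sample tube, purple screw cap, clear; 117 mm tall, 22 g or so, stands upright. The cap is 20 mm across and takes the top 12 mm; the body below is 16 to 19 mm across and tapers to a 6 mm tip over the last 20 mm. Origin: centre of the tip's underside; z runs up through the cap.
- tube_blue: 15 ml conical sample tube, blue screw cap, pink contents; 117 mm tall, 22 g or so, stands upright. The cap is 20 mm across and takes the top 12 mm; the body below is 16 to 19 mm across and tapers to a 6 mm tip over the last 20 mm. Origin: centre of the tip's underside; z runs up through the cap.
- tube_yellow: 15 ml conical sample tube, yellow screw cap, clear; 117 mm tall, 22 g or so, stands upright. The cap is 20 mm across and takes the top 12 mm; the body below is 16 to 19 mm across and tapers to a 6 mm tip over the last 20 mm. Origin: centre of the tip's underside; z runs up through the cap.
- block_red: The aluminium block of the cold tray in which the red-capped tube stands at the start (the four blocks look alike and do not move). 56 x 44 x 60 mm, one round well 22 mm wide from its top down, whose narrow foot takes the tube's tip. Origin: centre of its underside, on the well's axis, 18 mm above the bench; the tube's tip rests 6 mm above this origin, so the cap's top is 123 mm above it.
- block_purple: The aluminium block of the cold tray in which the purple-capped tube stands at the start (the four blocks look alike and do not move). 56 x 44 x 60 mm, one round well 22 mm wide from its top down, whose narrow foot takes the tube's tip. Origin: centre of its underside, on the well's axis, 18 mm above the bench; the tube's tip rests 6 mm above this origin, so the cap's top is 123 mm above it.
- block_blue: The aluminium block of the cold tray in which the blue-capped tube stands at the start (the four blocks look alike and do not move). 56 x 44 x 60 mm, one round well 22 mm wide from its top down, whose narrow foot takes the tube's tip. Origin: centre of its underside, on the well's axis, 18 mm above the bench; the tube's tip rests 6 mm above this origin, so the cap's top is 123 mm above it.
- block_yellow: The aluminium block of the cold tray in which the yellow-capped tube stands at the start (the four blocks look alike and do not move). 56 x 44 x 60 mm, one round well 22 mm wide from its top down, whose narrow foot takes the tube's tip. Origin: centre of its underside, on the well's axis, 18 mm above the bench; the tube's tip rests 6 mm above this origin, so the cap's top is 123 mm above it.
- cold_tray: Blue insulated cold tray, 100 x 224 x 66 mm, fixed, holding the four aluminium blocks in a row along its y axis, 45 mm apart, at y = +67.5, +22.5, -22.5, -67.5 mm; the block tops stand 78 mm above the bench. A red dot on the rim at the +y end marks position 1, so position 4 is at the -y end. Origin: centre of its underside, on the bench; z up.
- bench_rack: White rack, 58 x 198 x 56 mm, fixed, turned any way: two plates with four 22 mm round holes in a row on its y axis at y = +67.5 (position 1), +22.5, -22.5, -67.5 mm; a red dot marks the +y end. Origin: centre of its underside, on the bench; z up. A tube's tip enters a 13 mm square pocket, 6 mm deep, in the lower plate; its floor is 4 mm above the bench. Tubes may lean there by 0.15 rad.
There are look-alikes about, which are no part of the job. What is shaped like the tube_red but orange is not meant.

How it is judged:
By the outcome, as a careful person would: the job done as asked, in the order asked, and still so for the second after the job is handed in, with the robot touching nothing.
It also fails if it takes over 112 s, if anything falls off the work surface, if the arm or the gripper's body presses on something with over 40 N, if the wrist force passes 120 N, or if a joint passes its speed limit or range.

## Working session

There is one attempt and no reset: what is moved stays moved. The work goes in short steps, Python scripts to look and compute and a tool call to move; the robot and the scene stay as the last step left them, time stands still between calls to the robot, and variables do not carry over. Pictures are saved under pics/ and viewed, at most 14 in all, crops included, and the job is handed in when it is done.

Besides the shell and the picture viewer there is one more tool, called as name(argument=value, ...), one argument or row to a line, values as JSON. carry_out: Moves the arm, as the interface text tells. Its arguments: {"type":"object","properties":{"motion":{"type":"array"},"claw":{"type":"number"}},"required":["motion"]}

```bash
ls; mkdir -p pics; cat > h.py <<'E'
import numpy as np, cv2
from scipy.spatial.transform import Rotation as R
from rig import robot, camera, camera_info, look_for, place_of
def ray(cam,xy):
    i=camera_info(cam);M=np.array(i["mtx"]);E=np.array(i["extrinsics"])
    d=E[:3,:3]@np.linalg.solve(M,[xy[0],xy[1],1]);return E[:3,3],d
def onz(cam,xy,z):
    o,d=ray(cam,xy);return (o+d*(z-o[2])/d[2])
E
python3 - <<'E'
from h import *
for c in("scene","top"):
    im=camera(c);cv2.imwrite(f"pics/{c}0.png",im)
    for n in["tube_red","tube_purple","tube_blue","tube_yellow","cold_tray","bench_rack","block_red"]:
        zo={"t":24,"c":0,"b":0}[n[0]] if n!="block_red" else 18
        for r in place_of(n,c)[:5]: print(c,n,np.round(r["xy"]),round(r["conf"],2),np.round(onz(c,r["xy"],zo)))
    i=camera_info(c);print(np.round(i["mtx"]).tolist(),np.round(i["extrinsics"],2).tolist())
print(robot.observe())
print({k:np.round(v,3).tolist() if not isinstance(v,str) else v for k,v in camera_info("wrist").items()})
E
```

```text
pics
scene tube_red [260. 127.] 0.71 [601. 188.  24.]
scene tube_red [275. 194.] 0.39 [514.  20.  24.]
scene tube_yellow [266. 192.] 0.7 [506.  36.  24.]
scene cold_tray [270. 192.] 0.86 [521.  49.   0.]
scene bench_rack [381. 274.] 0.65 [ 555. -221.    0.]
[[485.0, 0.0, 315.0], [0.0, 485.0, 198.0], [0.0, 0.0, 1.0]] [[0.77, -0.5, 0.4, 207.62], [-0.64, -0.59, 0.49, -478.11], [-0.01, -0.64, -0.77, 714.75], [0.0, 0.0, 0.0, 1.0]]
top tube_red [291. 218.] 0.7 [514.  25.  24.]
top tube_red [251. 221.] 0.53 [509. 117.  24.]
top tube_red [213. 179.] 0.49 [610. 206.  24.]
top tube_purple [310. 212.] 0.43 [527. -17.  24.]
top tube_blue [290. 219.] 0.62 [512.  28.  24.]
top tube_yellow [268. 219.] 0.65 [511.  79.  24.]
top cold_tray [282. 219.] 0.82 [514.  50.   0.]
top bench_rack [400. 195.] 0.92 [ 565. -233.    0.]
top block_red [253. 220.] 0.95 [511. 115.  18.]
[[413.0, 0.0, 320.0], [0.0, 413.0, 197.0], [0.0, 0.0, 1.0]] [[-0.03, -0.98, 0.19, 379.95], [-1.0, 0.03, -0.01, -33.91], [0.0, -0.19, -0.98, 968.44], [0.0, 0.0, 0.0, 1.0]]
{'time_s': 0.8, 'qpos': array([-1.38958433e+00,  4.90850621e-01,  1.55888745e+00,  5.44858934e-06,
        1.09170211e+00, -1.05584097e-01]), 'qd': array([-8.58493797e-06, -8.86391244e-04, -9.41952166e-04, -1.37406297e-03,
        1.56824316e-03,  1.53563286e-03]), 'joint_efforts': array([ 1.99380658e-03, -6.12410903e+01, -2.58417642e+01,  6.94467290e-02,
        4.46520012e-02, -2.09638029e-05]), 'tcp_pos': array([ 176.83704678, -599.48444176,  214.69596277]), 'tcp_rot': array([3.10919763e+00, 4.48930256e-01, 1.66433983e-05]), 'ft_force': array([0.17819999, 0.11639941, 0.45975316]), 'torque': array([-0.01875719, -0.05258448, -0.03624819]), 'grasp_force': 0.0, 'finger_gap': 0.9971385851582023}
{'mtx': [[309.707, 0.0, 326.013], [0.0, 309.707, 200.818], [0.0, 0.0, 1.0]], 'mount': [[-0.0, -0.963, -0.268, 75.408], [1.0, -0.001, 0.001, -0.214], [-0.002, -0.268, 0.963, -170.434], [0.0, 0.0, 0.0, 1.0]]}
```

```bash
python3 - <<'E'
import cv2
a=cv2.imread("pics/top0.png")[110:310,190:450];cv2.imwrite("pics/topc.png",cv2.resize(a,None,fx=3,fy=3,interpolation=cv2.INTER_CUBIC)[:600,:780])
E
```

```text
(no output)
```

View pics/topc.png

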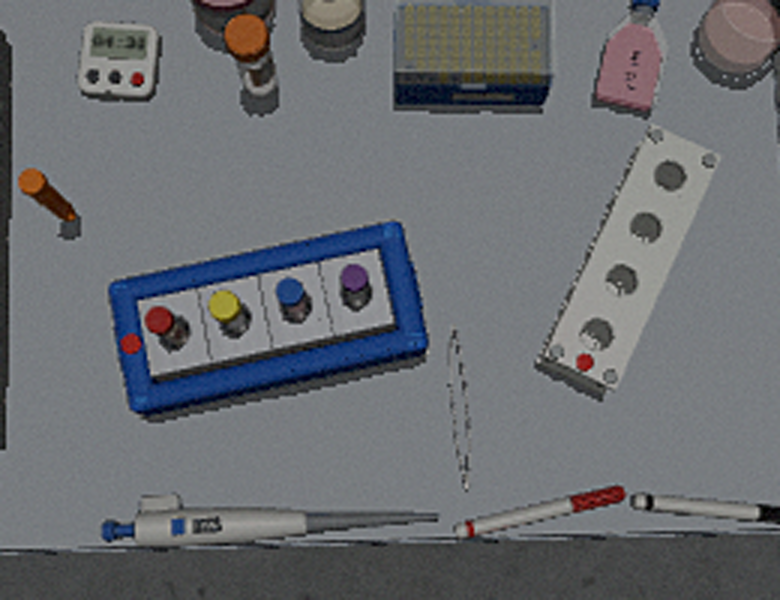

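View pics/scene0.png

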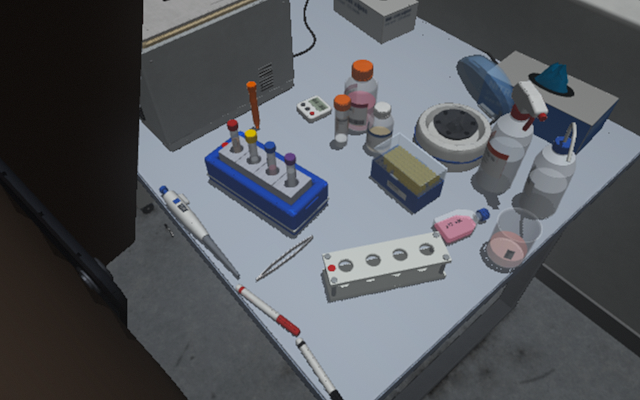

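The top view shows the tray with its dot at the left (crop 130,343). From the dot the caps run red (160,320), yellow (225,305), blue (291,292), purple (355,277). The rack's dot is at its near end (585,362), with holes at about (597,334), (621,280), (646,227) and (670,175). The orange tube at (40,190) is a look-alike. The scene view agrees.

```bash
cat >> h.py <<'E'
from scipy.optimize import least_squares
Y4=np.array([67.5,22.5,-22.5,-67.5])
def proj(cam,P):
    i=camera_info(cam);M=np.array(i["mtx"]);E=np.array(i["extrinsics"])
    q=(np.atleast_2d(P)-E[:3,3])@E[:3,:3]@M.T;return q[:,:2]/q[:,2:]
def capmask(h,c):
    H,S,V=cv2.split(cv2.cvtColor(h,cv2.COLOR_BGR2HSV))
    lo,hi={"red":(-8,6),"yellow":(22,34),"blue":(103,118),"purple":(128,150)}[c]
    m=((H.astype(int)+10)%180-10);return ((m>=lo)&(m<=hi)&(S>110)&(V>50)).astype(np.uint8)
def row(a,z):
    c,s=np.cos(a[2]),np.sin(a[2]);return np.c_[a[0]-s*Y4,a[1]+c*Y4,np.full(4,z)]
E
python3 - <<'E'
from h import *
t=cv2.imread("pics/top0.png");s=cv2.imread("pics/scene0.png")
tray=np.array([514,50,np.arctan2(-(-17-25),0)*0+0.17]);
guess={"top":dict(red=(243,217),yellow=(265,211.7),blue=(287,207),purple=(308,202)),"scene":dict(red=(233,123),yellow=(251,133),blue=(270,146),purple=(291,158))}
px={}
for cam,im in(("top",t),("scene",s)):
    for c,g in guess[cam].items():
        m=capmask(im,c);n,l,st,ce=cv2.connectedComponentsWithStats(m)
        k=[j for j in range(1,n) if st[j,4]>15]
        j=min(k,key=lambda j:np.hypot(*(ce[j]-g)));px[cam,c]=ce[j];print(cam,c,ce[j].round(1),st[j,4])
for cams in(("top",),("scene",),("top","scene")):
    f=lambda a:np.concatenate([(proj(cam,row(a,137 if cam=="scene" else 139.5))-[px[cam,c] for c in("red","yellow","blue","purple")]).ravel() for cam in cams])
    r=least_squares(f,[514,50,.17]);print(cams,r.x.round(3),r.fun.round(1)) 
print(row(r.x,24).round(1))
hp=np.array([(597,334),(621,280),(646,227),(670,175)])/3+[190,110]
f=lambda a:(proj("top",row(a,56))-hp).ravel()
r=least_squares(f,[560,-225,2.7]);print("rack",r.x.round(3),r.fun.round(1));print(row(r.x,4).round(1))
E
```

```text
top red [242.3 216.2] 61
top yellow [264.5 211.5] 81
top blue [286.  206.7] 63
top purple [307.9 202.1] 38
scene red [232.1 124.5] 97
scene yellow [250.7 135.6] 139
scene blue [270.  148.8] 196
scene purple [289.5 156.8] 55
('top',) [5.15984e+02 5.02210e+01 1.90000e-01] [ 0.2 -0.  -0.1 -0.   0.1  0.1 -0.2  0. ]
('scene',) [5.1622e+02 5.0312e+01 2.0100e-01] [-0.1  0.3 -0.2  0.  -0.2 -2.1  0.5  1.6]
('top', 'scene') [5.1611e+02 5.0245e+01 1.9600e-01] [ 0.2  0.1 -0.1 -0.   0.  -0.1 -0.2 -0.2  0.   0.3 -0.2  0.  -0.2 -2.
  0.3  1.8]
[[503.  116.5  24. ]
 [511.7  72.3  24. ]
 [520.5  28.2  24. ]
 [529.2 -16.   24. ]]
rack [ 555.533 -225.287    1.089] [-0.  -0.1  0.2 -0.  -0.1  0.1 -0.1  0.1]
[[ 495.7 -194.     4. ]
 [ 535.6 -214.9    4. ]
 [ 575.5 -235.7    4. ]
 [ 615.3 -256.6    4. ]]
```

```bash
cat >> h.py <<'E'
def pose():
    o=robot.observe();T=np.eye(4);T[:3,3]=o["tcp_pos"];T[:3,:3]=R.from_rotvec(o["tcp_rot"]).as_matrix();return o,T
def plan(wps,step=40,turn=7,start=None):
    """wps: (x,y,z,yaw_deg of tool x); prints rows in tool axes, cm and deg"""
    o,T=pose()
    p=np.array(T[:3,3]);yaw=np.degrees(np.arctan2(T[1,0],T[0,0]))
    if start is not None: p,yaw=np.array(start[:3],float),start[3]
    out=[]
    for w in wps:
        st=w[4] if len(w)>4 else step
        d=(w[3]-yaw+180)%360-180;v=np.array(w[:3])-p
        n=max(1,int(np.ceil(max(np.linalg.norm(v)/st,abs(d)/turn))))
        tgt0,y0=p.copy(),yaw
        for k in range(1,n+1):
            a=np.radians(yaw);X=np.array([np.cos(a),np.sin(a),0]);Yv=np.array([np.sin(a),-np.cos(a),0])
            e=tgt0+v*k/n-p; t=round(-(y0+d*k/n-yaw),1)
            r=[round(e@X/10,2),round(e@Yv/10,2),round(-e[2]/10,2),t];out.append(r)
            p=p+10*(r[0]*X+r[1]*Yv)-[0,0,10*r[2]];yaw-=t
        out.append("|")
    s=[];b=[]
    for r in out:
        if r=="|": 
            if b:print(b)
            b=[];print("--");continue
        b.append(r)
        if len(b)==5:print(b);b=[]
E
python3 -c "
from h import *
o,T=pose();print(T.round(3))
plan([(555,-225,240,100.9)])"
```

```text
[[ 9.59000e-01  2.83000e-01  0.00000e+00  1.76837e+02]
 [ 2.83000e-01 -9.59000e-01 -0.00000e+00 -5.99484e+02]
 [-0.00000e+00  0.00000e+00 -1.00000e+00  2.14696e+02]
 [ 0.00000e+00  0.00000e+00  0.00000e+00  1.00000e+00]]
[[np.float64(3.35), np.float64(-1.8), np.float64(-0.18), np.float64(-6.0)], [np.float64(3.52), np.float64(-1.44), np.float64(-0.18), np.float64(-6.1)], [np.float64(3.65), np.float64(-1.06), np.float64(-0.18), np.float64(-6.0)], [np.float64(3.74), np.float64(-0.68), np.float64(-0.18), np.float64(-6.0)], [np.float64(3.79), np.float64(-0.27), np.float64(-0.18), np.float64(-6.1)]]
[[np.float64(3.8), np.float64(0.12), np.float64(-0.18), np.float64(-6.0)], [np.float64(3.76), np.float64(0.53), np.float64(-0.19), np.float64(-6.0)], [np.float64(3.69), np.float64(0.91), np.float64(-0.18), np.float64(-6.1)], [np.float64(3.58), np.float64(1.3), np.float64(-0.18), np.float64(-6.0)], [np.float64(3.41), np.float64(1.67), np.float64(-0.18), np.float64(-6.0)]]
[[np.float64(3.23), np.float64(2.01), np.float64(-0.18), np.float64(-6.1)], [np.float64(2.99), np.float64(2.35), np.float64(-0.18), np.float64(-6.0)], [np.float64(2.73), np.float64(2.65), np.float64(-0.18), np.float64(-6.0)], [np.float64(2.43), np.float64(2.91), np.float64(-0.18), np.float64(-6.1)]]
--
```

carry_out(
  motion=[
    [[3.3, -1.8, -0.2, -6], [3.5, -1.4, -0.2, -6], [3.6, -1.1, -0.2, -6], [3.7, -0.7, -0.2, -6], [3.8, -0.3, -0.2, -6]],
  ],
)

```text
time_s: 1.22
tcp_pos: [311.2, -464.8, 224.8]
tcp_rot: [2.884, 1.245, 0.0]
ft_force: [1.2, -1.1, 0.3]
finger_gap: 1.002
grasp_force: 0.0
```

carry_out(
  motion=[
    [[3.8, 0.1, -0.2, -6], [3.8, 0.5, -0.2, -6], [3.7, 0.9, -0.2, -6], [3.6, 1.3, -0.2, -6], [3.4, 1.7, -0.2, -6]],
  ],
)

```text
time_s: 1.63
tcp_pos: [447.2, -330.7, 235.0]
tcp_rot: [2.463, 1.949, 0.0]
ft_force: [-0.4, -0.4, 0.2]
finger_gap: 0.999
grasp_force: 0.0
```

carry_out(
  motion=[
    [[3.2, 2, -0.2, -6], [3, 2.4, -0.2, -6], [2.7, 2.6, -0.2, -6], [2.4, 2.9, -0.2, -6], [0, 0, 0, 0]],
  ],
)

```text
time_s: 2.05
tcp_pos: [558.1, -222.7, 242.9]
tcp_rot: [1.997, 2.424, 0.002]
ft_force: [0.3, -0.6, 0.2]
finger_gap: 1.002
grasp_force: 0.0
```

```bash
sed -i 's/r=\[round(e@X\/10,2),round(e@Yv\/10,2),round(-e\[2\]\/10,2),t\]/r=[float(q) for q in (round(e@X\/10,1),round(e@Yv\/10,1),round(-e[2]\/10,1),round(t,0))]/' h.py
cat >> h.py <<'E'
def wproj(T,P):
    i=camera_info("wrist");M=np.array(i["mtx"]);C=T@np.array(i["mount"])
    q=(np.atleast_2d(P)-C[:3,3])@C[:3,:3];rr=np.hypot(q[:,0],q[:,1]);th=np.arctan2(rr,q[:,2])
    return np.c_[M[0,0]*th*q[:,0]/rr+M[0,2],M[1,1]*th*q[:,1]/rr+M[1,2]]
E
python3 - <<'E'
from h import *
o,T=pose();im=camera("wrist");np.save("T_rack.npy",T)
cv2.imwrite("pics/wr.png",im)
print(wproj(T,row([555.5,-225.3,1.089],56)).round(1))
plan([(516,50,250,101)])
E
```

```text
[[277.8 147.4]
 [308.2 170.9]
 [338.  194.1]
 [366.4 216.3]]
[[4.0, 0.2, -0.1, -0.0], [3.9, 0.1, -0.1, -0.0], [4.0, 0.2, -0.1, -0.0], [3.9, 0.2, -0.1, -0.0], [4.0, 0.1, -0.1, 0.0]]
[[4.0, 0.2, -0.1, -0.0], [3.9, 0.2, -0.1, -0.0]]
--
```

View pics/wr.png

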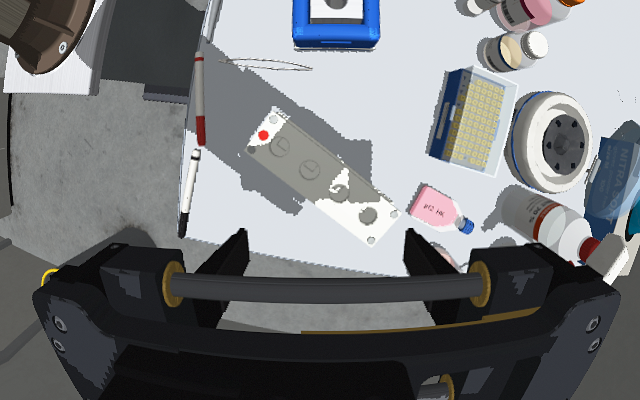

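The wrist view shows the rack holes at about (280,146), (309,170), (339,192) and (368,216). That is within 2 px of the prediction. Next, the tray.

carry_out(
  motion=[
    [[4, 0.2, -0.1, 0], [3.9, 0.1, -0.1, 0], [4, 0.2, -0.1, 0], [3.9, 0.2, -0.1, 0], [4, 0.1, -0.1, 0]],
  ],
)

```text
time_s: 2.52
tcp_pos: [525.7, -29.9, 247.7]
tcp_rot: [2.013, 2.411, -0.0]
ft_force: [0.2, -0.7, -0.0]
finger_gap: 1.003
grasp_force: 0.0
```

carry_out(
  motion=[
    [[4, 0.2, -0.1, 0], [3.9, 0.2, -0.1, 0], [0, 0, 0, 0]],
  ],
)

```text
time_s: 2.77
tcp_pos: [514.8, 52.0, 250.1]
tcp_rot: [-2.008, -2.416, -0.001]
ft_force: [0.5, 0.2, -0.4]
finger_gap: 1.0
grasp_force: 0.0
```

```bash
python3 - <<'E'
from h import *
o,T=pose();im=camera("wrist");np.save("T_tray.npy",T)
P=wproj(T,row([516.1,50.2,.19],141));print(T[:3,3].round(1),P.round(1))
names=["red","yellow","blue","purple"];px=[]
for c,g in zip(names,P):
    m=capmask(im,c);n,l,st,ce=cv2.connectedComponentsWithStats(m)
    j=min([j for j in range(1,n) if st[j,4]>25],key=lambda j:np.hypot(*(ce[j]-g)));px.append(ce[j]);print(c,ce[j].round(1),st[j])
px=np.array(px)
r=least_squares(lambda a:(wproj(T,row(a,139))-px).ravel(),[516,50,.19]);print(r.x.round(3),r.fun.round(1))
cv2.imwrite("pics/wt.png",im)
a=cv2.imread("pics/wr.png")[100:260,220:430];cv2.imwrite("pics/wrc.png",cv2.resize(a,None,fx=3.7,fy=3.7,interpolation=cv2.INTER_CUBIC))
E
```

```text
[514.8  52.  250.1] [[326.7 127.7]
 [327.  176.8]
 [327.3 223. ]
 [327.5 264.8]]
red [327.  126.8] [317 117  21  21 321]
yellow [327.2 175.4] [317 164  22  24 413]
blue [327.4 221.1] [318 212  19  20 308]
purple [328.  262.7] [319 253  19  19 232]
[5.16142e+02 5.12550e+01 1.92000e-01] [-0.1 -0.3  0.1 -0.1  0.2  0.2 -0.2  0.3]
```

View pics/wt.png

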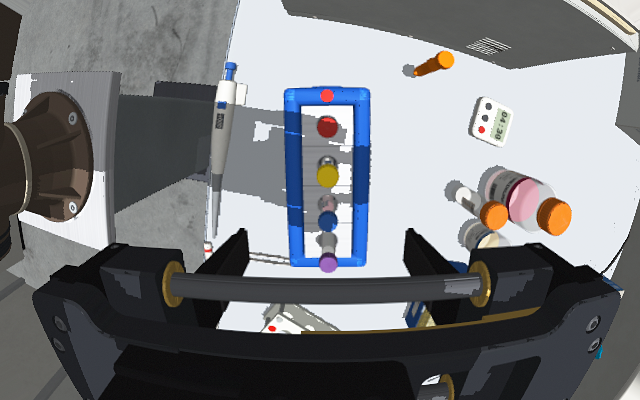

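View pics/wrc.png

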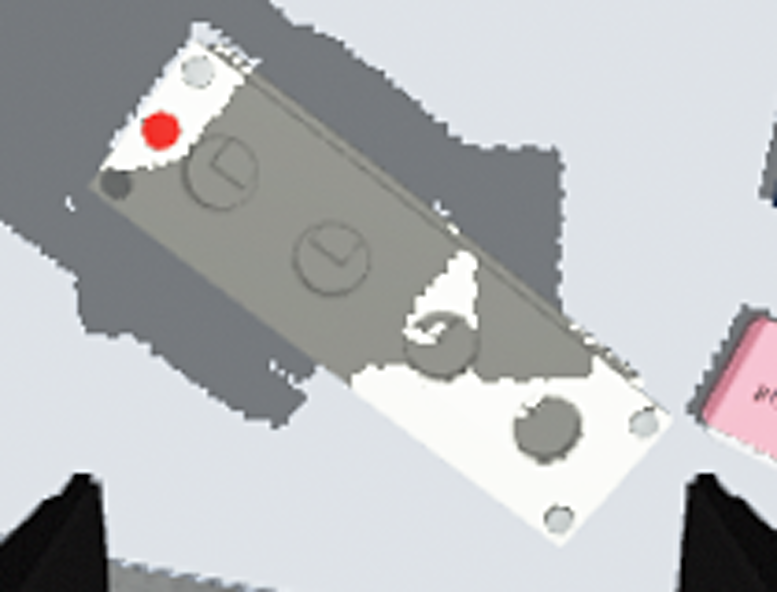

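The wrist view shows the caps at (327,127), (327,175), (327,221) and (328,263), agreeing with the fit to about 1 mm. The rack crop gives hole centres (220,172), (332,259), (441,345) and (548,429).

```bash
python3 - <<'E'
from h import *
T=np.load("T_rack.npy");px=np.array([(220,172),(332,259),(441,345),(548,429)])/3.7+[220,100]
r=least_squares(lambda a:(wproj(T,row(a,56))-px).ravel(),[555,-225,1.09]);print(r.x.round(3),r.fun.round(1))
a=(r.x+[555.53,-225.29,1.089])/2;print(a.round(2),row(a,4).round(1))
t=[516.1,50.8,.191];print(row(t,24).round(1))
p=row(t,0)[0]
plan([(p[0],p[1],170,101),(p[0],p[1],98,101,24)])
E
```

```text
[ 557.133 -224.04     1.086] [-0.  -0.   0.   0.1  0.3  0.1 -0.3 -0.2]
[ 556.33 -224.66    1.09] [[ 496.6 -193.3    4. ]
 [ 536.4 -214.2    4. ]
 [ 576.3 -235.1    4. ]
 [ 616.1 -256.     4. ]]
[[503.3 117.1  24. ]
 [511.8  72.9  24. ]
 [520.4  28.7  24. ]
 [528.9 -15.5  24. ]]
[[2.3, 0.0, 2.7, -0.0], [2.3, 0.0, 2.6, -0.0], [2.2, 0.1, 2.7, -0.0]]
--
[[0.0, -0.0, 2.4, -0.0], [0.0, -0.0, 2.4, -0.0], [0.0, -0.0, 2.4, -0.0]]
--
```

carry_out(
  motion=[
    [[2.3, 0, 2.7, 0], [2.3, 0, 2.6, 0], [2.2, 0.1, 2.7, 0]],
  ],
)

```text
time_s: 3.07
tcp_pos: [504.9, 114.1, 169.1]
tcp_rot: [2.013, 2.41, 0.001]
ft_force: [1.3, -0.1, -0.5]
finger_gap: 1.002
grasp_force: 0.0
```

carry_out(
  motion=[
    [[0, 0, 2.4, 0], [0, 0, 2.4, 0], [0, 0, 2.4, 0], [0, 0, 0, 0]],
  ],
)

```text
time_s: 3.4
tcp_pos: [503.4, 113.2, 94.1]
tcp_rot: [-2.01, -2.409, 0.007]
ft_force: [-0.3, -0.4, -0.3]
finger_gap: 1.003
grasp_force: 0.0
```

carry_out(
  motion=[
    [[0, 0, 0, 0], [0, 0, 0, 0], [0, 0, 0, 0], [0, 0, 0, 0], [0, 0, 0, 0]],
  ],
  claw=-1,
)

```text
time_s: 3.82
tcp_pos: [505.3, 114.8, 98.6]
tcp_rot: [2.01, 2.413, 0.002]
ft_force: [-0.3, 0.7, -0.1]
finger_gap: 0.702
grasp_force: 0.0
```

carry_out(
  motion=[
    [[0, 0, 0, 0], [0, 0, 0, 0], [0, 0, 0, 0], [0, 0, 0, 0], [0, 0, 0, 0]],
  ],
)

```text
time_s: 4.23
tcp_pos: [504.9, 114.9, 97.6]
tcp_rot: [-2.01, -2.414, 0.0]
ft_force: [-0.3, -0.3, -0.6]
finger_gap: 0.357
grasp_force: 0.0
```

carry_out(
  motion=[
    [[0.2, -0.1, 0, 0], [0, 0, 0, 0], [0, 0, 0, 0], [0, 0, 0, 0], [0, 0, 0, 0]],
  ],
)

```text
time_s: 4.65
tcp_pos: [503.6, 116.7, 97.6]
tcp_rot: [2.01, 2.414, -0.0]
ft_force: [0.1, -0.3, -0.2]
finger_gap: 0.191
grasp_force: 30.0
```

carry_out(
  motion=[
    [[0, 0, 0, 0], [0, 0, 0, 0]],
  ],
)

```text
time_s: 4.82
tcp_pos: [503.6, 116.7, 97.6]
tcp_rot: [2.01, 2.414, -0.0]
ft_force: [-0.6, -0.0, -1.1]
finger_gap: 0.194
grasp_force: 30.0
```

```bash
python3 - <<'E'
from h import *
plan([(503.6,116.7,237,101),(496.6,-193.3,220,152.4),(496.6,-193.3,145,152.4)])
E
```

```text
[[0.0, 0.0, -3.5, -0.0], [0.0, 0.0, -3.5, -0.0], [0.0, 0.0, -3.5, -0.0], [0.0, 0.0, -3.4, -0.0]]
--
[[-3.8, -0.8, 0.2, -6.0], [-3.7, -1.3, 0.2, -6.0], [-3.5, -1.6, 0.2, -6.0], [-3.3, -2.0, 0.2, -6.0], [-3.0, -2.4, 0.2, -6.0]]
[[-2.8, -2.7, 0.2, -6.0], [-2.4, -3.0, 0.3, -6.0], [-2.1, -3.3, 0.2, -6.0]]
--
[[-0.0, 0.0, 3.7, 0.0], [-0.0, 0.0, 3.8, 0.0]]
--
```

carry_out(
  motion=[
    [[0, 0, -3.5, 0], [0, 0, -3.5, 0], [0, 0, -3.5, 0], [0, 0, -3.4, 0], [0, 0, 0, 0]],
  ],
)

```text
time_s: 5.23
tcp_pos: [505.5, 116.9, 242.6]
tcp_rot: [2.006, 2.409, 0.01]
ft_force: [0.4, 0.6, 0.1]
finger_gap: 0.193
grasp_force: 30.0
```

carry_out(
  motion=[
    [[-3.8, -0.8, 0.2, -6], [-3.7, -1.3, 0.2, -6], [-3.5, -1.6, 0.2, -6], [-3.3, -2, 0.2, -6], [-3, -2.4, 0.2, -6]],
  ],
)

```text
time_s: 5.65
tcp_pos: [494.0, -78.3, 226.2]
tcp_rot: [1.309, 2.856, -0.0]
ft_force: [1.1, 0.8, -0.1]
finger_gap: 0.192
grasp_force: 30.0
```

carry_out(
  motion=[
    [[-2.8, -2.7, 0.2, -6], [-2.4, -3, 0.3, -6], [-2.1, -3.3, 0.2, -6], [0, 0, 0, -3], [0, 0, 0, 0]],
  ],
)

```text
time_s: 6.07
tcp_pos: [484.7, -194.5, 218.8]
tcp_rot: [-0.777, -3.043, -0.0]
ft_force: [-0.5, 0.6, -0.8]
finger_gap: 0.192
grasp_force: 30.0
```

carry_out(
  motion=[
    [[0, 0, 3.7, 0], [0, 0, 3.8, 0], [0, 0, 0, 0], [0, 0, 0, 0], [0, 0, 0, 0]],
  ],
)

```text
time_s: 6.48
tcp_pos: [486.0, -192.4, 146.1]
tcp_rot: [0.775, 3.043, -0.001]
ft_force: [0.3, -0.1, 0.3]
finger_gap: 0.194
grasp_force: 30.0
```

```bash
python3 - <<'E'
from h import *
for c in("wrist","scene","top"): im=camera(c);cv2.imwrite(f"pics/p1{c}.png",im)
w=cv2.imread("pics/p1wrist.png")[60:320,220:480];s=cv2.imread("pics/p1scene.png")[180:310,290:420]
cv2.imwrite("pics/p1.png",np.hstack([cv2.resize(w,(400,400)),cv2.resize(s,(400,400),interpolation=cv2.INTER_CUBIC)]))
o,T=pose();print(T[:3,3].round(1),o["qpos"].round(2))
plan([(496.6,-193.3,145,152.4),(496.6,-193.3,80,152.4,25)])
E
```

```text
[ 486.1 -192.8  146.4] [-0.5   0.43  1.89 -0.    0.82 -1.58]
[[-1.0, 0.5, 0.1, -1.0]]
--
[[0.0, -0.0, 2.2, 0.0], [0.0, -0.0, 2.2, 0.0], [0.0, -0.0, 2.1, 0.0]]
--
```

View pics/p1.png

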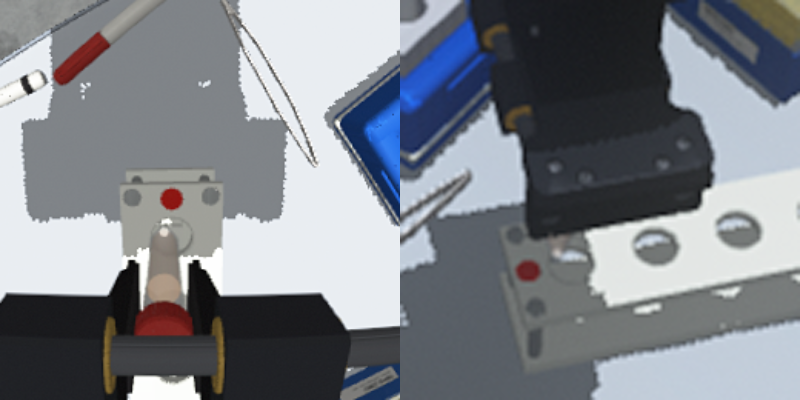

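The tube hangs upright, with its tip at about (160,232) in the crop. Hole 1 is at (172,235), which matches the offset computed from the pose.

carry_out(
  motion=[
    [[-1, 0.5, 0, 0], [0, 0, 0, 0], [0, 0, 0, 0], [0, 0, 0, 0], [0, 0, 0, 0]],
  ],
)

```text
time_s: 7.05
tcp_pos: [496.4, -193.0, 144.7]
tcp_rot: [-0.775, -3.044, 0.0]
ft_force: [0.2, 0.5, 0.2]
finger_gap: 0.191
grasp_force: 30.0
```

```bash
python3 - <<'E'
from h import *
o,T=pose();im=camera("wrist")
print(T[:3,3].round(1),np.degrees(np.arctan2(T[1,0],T[0,0])).round(1))
tip=T[:3,3]-[0,0,73.6]
print("tip",wproj(T,[tip]).round(1),"hole",wproj(T,row([556.33,-224.66,1.09],56))[:1].round(1))
cv2.imwrite("pics/p2.png",cv2.resize(im[130:290,250:410],(600,600),interpolation=cv2.INTER_CUBIC))
plan([(496.6,-193.3,80,152.4,25)])
E
```

```text
[ 496.4 -193.   144.7] 151.4
tip [[326.3 209.7]] hole [[326.  204.8]]
[[-0.0, -0.0, 2.2, -0.0], [-0.0, -0.0, 2.1, -0.0], [-0.0, -0.0, 2.2, -0.0]]
--
```

View pics/p2.png

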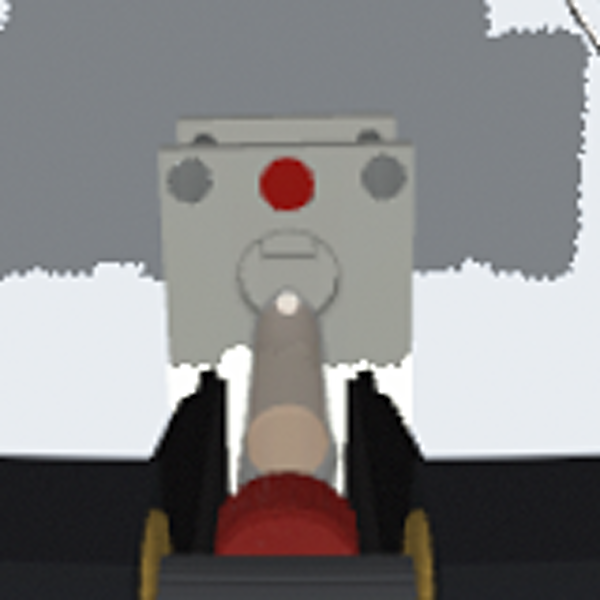

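The tip is at (326.5,210), exactly as predicted. The hole is about 1.5 mm further along tool +x than the fit, so I shift 1 mm and lower.

carry_out(
  motion=[
    [[0.1, 0, 0, 0], [0, 0, 2, 0], [0, 0, 1.5, 0], [0, 0, 1.3, 0], [0, 0, 0, 0]],
  ],
)

```text
time_s: 7.52
tcp_pos: [494.5, -192.2, 94.6]
tcp_rot: [-0.775, -3.041, -0.001]
ft_force: [-0.0, -0.0, 0.2]
finger_gap: 0.194
grasp_force: 30.0
```

carry_out(
  motion=[
    [[0, 0, 0.5, 0], [0, 0, 0.5, 0], [0, 0, 0.4, 0], [0, 0, 0, 0], [0, 0, 0, 0]],
  ],
)

```text
time_s: 7.93
tcp_pos: [495.6, -192.7, 82.8]
tcp_rot: [0.775, 3.044, -0.0]
ft_force: [-1.1, -0.6, -0.1]
finger_gap: 0.193
grasp_force: 30.0
```

carry_out(
  motion=[
    [[0, 0, 0.2, 0], [0, 0, 0, 0], [0, 0, 0, 0], [0, 0, 0, 0]],
  ],
)

```text
time_s: 8.27
tcp_pos: [495.6, -192.6, 80.7]
tcp_rot: [0.775, 3.044, -0.0]
ft_force: [0.4, -0.1, -0.5]
finger_gap: 0.189
grasp_force: 30.0
```

Now at tip height 7 mm; creeping down to the floor.

carry_out(
  motion=[
    [[0, 0, 0.1, 0], [0, 0, 0.1, 0], [0, 0, 0, 0], [0, 0, 0, 0]],
  ],
)

```text
time_s: 8.6
tcp_pos: [495.5, -192.6, 78.6]
tcp_rot: [-0.775, -3.044, 0.0]
ft_force: [0.2, -1.0, 0.3]
finger_gap: 0.19
grasp_force: 30.0
```

carry_out(
  motion=[
    [[0, 0, 0.1, 0], [0, 0, 0, 0], [0, 0, 0, 0], [0, 0, 0, 0]],
  ],
)

```text
time_s: 8.93
tcp_pos: [495.6, -192.6, 77.6]
tcp_rot: [0.775, 3.044, -0.0]
ft_force: [0.4, -0.2, -0.2]
finger_gap: 0.19
grasp_force: 30.0
```

carry_out(
  motion=[
    [[0, 0, 0.1, 0], [0, 0, 0, 0], [0, 0, 0, 0]],
  ],
)

```text
time_s: 9.18
tcp_pos: [496.0, -192.9, 77.3]
tcp_rot: [0.775, 3.043, -0.001]
ft_force: [-0.3, 0.4, 7.9]
finger_gap: 0.196
grasp_force: 30.0
```

carry_out(
  motion=[
    [[0, 0, 0, 0], [0, 0, 0, 0], [0, 0, 0, 0], [0, 0, 0, 0], [0, 0, 0, 0]],
  ],
  claw=0,
)

```text
time_s: 9.6
tcp_pos: [495.5, -192.6, 76.5]
tcp_rot: [-0.775, -3.044, 0.0]
ft_force: [0.5, -0.6, -0.9]
finger_gap: 0.472
grasp_force: 0.0
```

carry_out(
  motion=[
    [[0, 0, -1, 0], [0, 0, -2.7, 0], [0, 0, -2.9, 0], [0, 0, -2.8, 0], [0, 0, 0, 0]],
  ],
)

```text
time_s: 10.02
tcp_pos: [497.2, -193.4, 176.0]
tcp_rot: [0.773, 3.037, -0.003]
ft_force: [0.3, -0.3, 0.2]
finger_gap: 0.503
grasp_force: 0.0
```

```bash
python3 - <<'E'
from h import *
o,T=pose();im=camera("wrist")
print(T[:3,3].round(1),np.degrees(np.arctan2(T[1,0],T[0,0])).round(1))
cv2.imwrite("pics/p3.png",im[100:300,200:450])
plan([(511.8,72.9,172,101)])
E
```

```text
[ 497.2 -193.4  176. ] 151.4
[[1.4, 3.0, 0.0, 6.0], [1.8, 2.8, 0.0, 6.0], [2.0, 2.7, 0.1, 6.0], [2.3, 2.4, -0.0, 6.0], [2.6, 2.1, 0.0, 6.0]]
[[2.8, 1.8, 0.0, 6.0], [3.0, 1.5, 0.0, 6.0], [3.1, 1.2, 0.1, 6.0]]
--
```

View pics/p3.png

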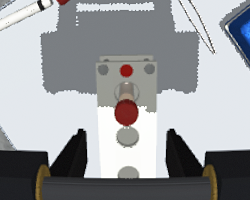

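The red-capped tube stands in hole 1, nearest the dot (crop 125,110). Next is yellow.

carry_out(
  motion=[
    [[1.4, 3, 0, 6], [1.8, 2.8, 0, 6], [2, 2.7, 0, 6], [2.3, 2.4, 0, 6], [2.6, 2.1, 0, 6]],
  ],
)

```text
time_s: 10.48
tcp_pos: [503.0, -24.7, 170.0]
tcp_rot: [-1.544, -2.735, 0.001]
ft_force: [0.9, -0.1, 0.2]
finger_gap: 0.501
grasp_force: 0.0
```

carry_out(
  motion=[
    [[2.8, 1.8, 0, 6], [3, 1.5, 0, 6], [3.1, 1.2, 0, 6], [0, 0, 0, 2.4], [0, 0, 0, 0]],
  ],
)

```text
time_s: 10.9
tcp_pos: [505.4, 75.4, 170.0]
tcp_rot: [-1.996, -2.425, 0.001]
ft_force: [0.1, 0.1, 1.2]
finger_gap: 0.501
grasp_force: 0.0
```

carry_out(
  motion=[
    [[0, 0, 0, 0], [0, 0, 0, 0], [0, 0, 0, 0], [0, 0, 0, 0], [0, 0, 0, 0]],
  ],
)

```text
time_s: 11.32
tcp_pos: [506.0, 73.2, 170.6]
tcp_rot: [1.998, 2.424, -0.0]
ft_force: [0.4, 0.1, 0.7]
finger_gap: 0.503
grasp_force: 0.0
```

```bash
python3 - <<'E'
from h import *
o,T=pose();print(T[:3,3].round(1),np.degrees(np.arctan2(T[1,0],T[0,0])).round(1))
plan([(511.8,72.9,172,101),(511.8,72.9,97.6,101,25)])
E
```

```text
[506.   73.2 170.6] 101.0
[[-0.1, 0.6, -0.1, -0.0]]
--
[[-0.0, -0.0, 2.5, -0.0], [-0.0, -0.0, 2.4, -0.0], [-0.0, -0.0, 2.5, -0.0]]
--
```

carry_out(
  motion=[
    [[-0.1, 0.6, 0, 0], [0, 0, 0, 0], [0, 0, 2.5, 0], [0, 0, 2.4, 0], [0, 0, 2.4, 0]],
  ],
)

```text
time_s: 11.73
tcp_pos: [512.4, 74.0, 97.0]
tcp_rot: [1.997, 2.424, 0.001]
ft_force: [0.2, -0.3, -0.5]
finger_gap: 0.5
grasp_force: 0.0
```

carry_out(
  motion=[
    [[0, 0, 0, 0], [0, 0, 0, 0], [0, 0, 0, 0], [0, 0, 0, 0]],
  ],
)

```text
time_s: 12.07
tcp_pos: [512.8, 74.0, 98.9]
tcp_rot: [1.996, 2.424, 0.002]
ft_force: [-0.3, 0.4, -0.3]
finger_gap: 0.499
grasp_force: 0.0
```

carry_out(
  motion=[
    [[0, 0, 0, 0], [0, 0, 0, 0], [0, 0, 0, 0], [0, 0, 0, 0], [0, 0, 0, 0]],
  ],
  claw=-1,
)

```text
time_s: 12.48
tcp_pos: [512.1, 74.0, 97.8]
tcp_rot: [1.997, 2.424, 0.0]
ft_force: [0.1, 0.2, -0.5]
finger_gap: 0.207
grasp_force: 0.0
```

carry_out(
  motion=[
    [[0, 0, 0, 0], [0, 0, 0, 0], [0, 0, 0, 0], [0, 0, 0, 0]],
  ],
)

```text
time_s: 12.82
tcp_pos: [512.2, 74.0, 97.7]
tcp_rot: [1.997, 2.424, 0.0]
ft_force: [-0.9, -0.1, 2.8]
finger_gap: 0.196
grasp_force: 30.0
```

```bash
python3 - <<'E'
from h import *
o,T=pose();p=T[:3,3];print(p.round(1),o["grasp_force"])
plan([(*p[:2],237,101),(536.4,-214.2,220,152.4)])
E
```

```text
[512.2  74.   97.7] 30.000464860349894
[[0.0, 0.0, -3.5, 0.0], [0.0, 0.0, -3.5, 0.0], [0.0, 0.0, -3.4, 0.0], [0.0, 0.0, -3.5, 0.0]]
--
[[-3.6, -0.4, 0.2, -6.0], [-3.5, -0.8, 0.2, -6.0], [-3.4, -1.2, 0.2, -6.0], [-3.3, -1.5, 0.2, -6.0], [-3.1, -1.9, 0.2, -6.0]]
[[-2.8, -2.3, 0.3, -6.0], [-2.6, -2.5, 0.2, -6.0], [-2.2, -2.8, 0.2, -6.0]]
--
```

carry_out(
  motion=[
    [[0, 0, -3.5, 0], [0, 0, -3.5, 0], [0, 0, -3.5, 0], [0, 0, -3.4, 0], [0, 0, 0, 0]],
  ],
)

```text
time_s: 13.23
tcp_pos: [514.0, 74.2, 242.4]
tcp_rot: [1.993, 2.42, 0.009]
ft_force: [0.4, -0.0, -0.9]
finger_gap: 0.194
grasp_force: 30.0
```

carry_out(
  motion=[
    [[-3.6, -0.4, 0.2, -6], [-3.5, -0.8, 0.2, -6], [-3.4, -1.2, 0.2, -6], [-3.3, -1.5, 0.2, -6], [-3.1, -1.9, 0.2, -6]],
  ],
)

```text
time_s: 13.65
tcp_pos: [524.7, -107.9, 226.0]
tcp_rot: [-1.294, -2.862, 0.0]
ft_force: [0.9, 0.5, -0.6]
finger_gap: 0.189
grasp_force: 30.0
```

carry_out(
  motion=[
    [[-2.8, -2.3, 0.3, -6], [-2.6, -2.5, 0.2, -6], [-2.2, -2.8, 0.2, -6], [0, 0, 0, -3.4], [0, 0, 0, 0]],
  ],
)

```text
time_s: 14.07
tcp_pos: [528.3, -215.7, 218.5]
tcp_rot: [-0.748, -3.05, -0.0]
ft_force: [0.1, -0.3, -0.7]
finger_gap: 0.193
grasp_force: 30.0
```

carry_out(
  motion=[
    [[0, 0, 0, 0], [0, 0, 0, 0], [0, 0, 0, 0], [0, 0, 0, 0], [0, 0, 0, 0]],
  ],
)

```text
time_s: 14.48
tcp_pos: [528.9, -213.4, 219.8]
tcp_rot: [0.748, 3.051, -0.0]
ft_force: [0.3, -0.9, 0.1]
finger_gap: 0.191
grasp_force: 30.0
```

```bash
python3 - <<'E'
from h import *
o,T=pose();print(T[:3,3].round(1),np.degrees(np.arctan2(T[1,0],T[0,0])).round(1),o["grasp_force"])
plan([(535.8,-213.9,215,152.4),(535.8,-213.9,145,152.4)])
E
```

```text
[ 528.9 -213.4  219.8] 152.5 29.999702163040638
[[-0.6, 0.3, 0.5, 0.0]]
--
[[-0.0, -0.0, 3.5, -0.0], [-0.0, -0.0, 3.5, -0.0]]
--
```

carry_out(
  motion=[
    [[-0.6, 0.3, 0, 0], [0, 0, 3.8, 0], [0, 0, 3.7, 0], [0, 0, 0, 0], [0, 0, 0, 0]],
  ],
)

```text
time_s: 14.9
tcp_pos: [535.4, -213.9, 144.0]
tcp_rot: [-0.748, -3.048, -0.001]
ft_force: [0.7, -0.2, 0.5]
finger_gap: 0.194
grasp_force: 30.0
```

carry_out(
  motion=[
    [[0, 0, 0, 0], [0, 0, 0, 0], [0, 0, 0, 0], [0, 0, 0, 0]],
  ],
)

```text
time_s: 15.23
tcp_pos: [535.9, -214.5, 146.0]
tcp_rot: [0.748, 3.049, -0.001]
ft_force: [-1.2, 0.1, -0.3]
finger_gap: 0.192
grasp_force: 30.0
```

```bash
python3 - <<'E'
from h import *
o,T=pose();im=camera("wrist")
print(T[:3,3].round(1),np.degrees(np.arctan2(T[1,0],T[0,0])).round(1))
print("tip",wproj(T,[T[:3,3]-[0,0,73.6]]).round(1),"hole",wproj(T,row([556.33,-224.66,1.09],56))[1:2].round(1))
cv2.imwrite("pics/p4.png",cv2.resize(im[130:290,250:410],(480,480),interpolation=cv2.INTER_CUBIC))
E
```

```text
[ 535.9 -214.5  146. ] 152.4
tip [[326.3 209.5]] hole [[326.8 204.2]]
```

View pics/p4.png

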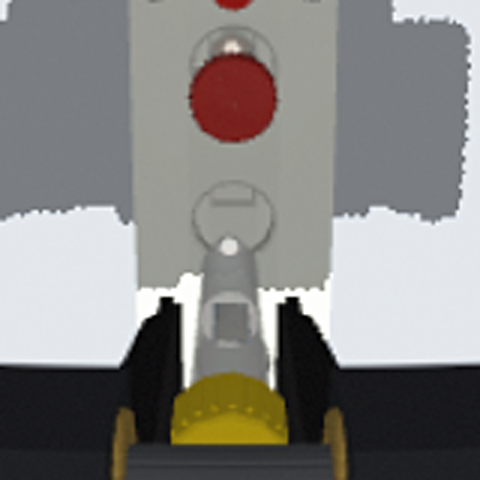

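Yellow's tip is at (229,246) and hole 2 at (232,218). Compared with the predictions, the tube needs to go about 3 mm along tool +x.

carry_out(
  motion=[
    [[0.3, 0.05, 0, 0], [0, 0, 2, 0], [0, 0, 1.5, 0], [0, 0, 1.3, 0], [0, 0, 0, 0]],
  ],
)

```text
time_s: 15.7
tcp_pos: [532.0, -211.9, 94.8]
tcp_rot: [-0.748, -3.048, -0.001]
ft_force: [0.3, 0.2, -0.3]
finger_gap: 0.19
grasp_force: 30.0
```

carry_out(
  motion=[
    [[0, 0, 0.5, 0], [0, 0, 0.5, 0], [0, 0, 0.4, 0], [0, 0, 0, 0], [0, 0, 0, 0]],
  ],
)

```text
time_s: 16.12
tcp_pos: [533.1, -212.4, 82.8]
tcp_rot: [0.748, 3.051, -0.0]
ft_force: [-0.2, 0.0, -0.9]
finger_gap: 0.195
grasp_force: 30.0
```

carry_out(
  motion=[
    [[0, 0, 0.2, 0], [0, 0, 0.1, 0], [0, 0, 0, 0], [0, 0, 0, 0], [0, 0, 0, 0]],
  ],
)

```text
time_s: 16.53
tcp_pos: [533.1, -212.5, 79.7]
tcp_rot: [0.749, 3.051, -0.0]
ft_force: [0.1, 0.3, -0.6]
finger_gap: 0.193
grasp_force: 30.0
```

carry_out(
  motion=[
    [[0, 0, 0.1, 0], [0, 0, 0.1, 0], [0, 0, 0, 0], [0, 0, 0, 0], [0, 0, 0, 0]],
  ],
)

```text
time_s: 16.95
tcp_pos: [533.1, -212.5, 77.8]
tcp_rot: [0.748, 3.051, -0.0]
ft_force: [1.1, -0.7, 1.1]
finger_gap: 0.195
grasp_force: 30.0
```

carry_out(
  motion=[
    [[0, 0, 0.1, 0], [0, 0, 0, 0], [0, 0, 0, 0], [0, 0, 0, 0]],
  ],
)

```text
time_s: 17.28
tcp_pos: [533.6, -212.7, 77.5]
tcp_rot: [0.748, 3.049, -0.001]
ft_force: [0.1, 0.8, 9.3]
finger_gap: 0.191
grasp_force: 30.0
```

carry_out(
  motion=[
    [[0, 0, 0, 0], [0, 0, 0, 0], [0, 0, 0, 0], [0, 0, 0, 0], [0, 0, 0, 0]],
  ],
  claw=0,
)

```text
time_s: 17.7
tcp_pos: [532.9, -212.4, 76.4]
tcp_rot: [-0.748, -3.051, -0.0]
ft_force: [-0.2, -0.3, -0.2]
finger_gap: 0.475
grasp_force: 0.0
```

carry_out(
  motion=[
    [[0, 0, -1, 0], [0, 0, -2.7, 0], [0, 0, -2.9, 0], [0, 0, -2.8, 0], [0, 0, 0, 0]],
  ],
)

```text
time_s: 18.12
tcp_pos: [534.7, -213.2, 176.3]
tcp_rot: [0.747, 3.044, -0.003]
ft_force: [0.0, -0.6, 0.5]
finger_gap: 0.501
grasp_force: 0.0
```

```bash
python3 - <<'E'
from h import *
plan([(522.5,28.2,172,101)])
E
```

```text
[[1.5, 2.6, 0.1, 6.0], [1.8, 2.4, 0.0, 6.0], [2.1, 2.2, 0.1, 6.0], [2.3, 2.0, 0.0, 6.0], [2.5, 1.6, 0.1, 6.0]]
[[2.7, 1.4, 0.0, 6.0], [2.8, 1.1, 0.1, 6.0], [3.0, 0.8, 0.0, 6.0]]
--
```

carry_out(
  motion=[
    [[1.5, 2.6, 0, 6], [1.8, 2.4, 0, 6], [2.1, 2.2, 0, 6], [2.3, 2, 0, 6], [2.5, 1.6, 0, 6]],
  ],
)

```text
time_s: 18.53
tcp_pos: [522.7, -60.8, 170.8]
tcp_rot: [1.52, 2.749, -0.0]
ft_force: [-0.1, 0.0, 1.0]
finger_gap: 0.5
grasp_force: 0.0
```

carry_out(
  motion=[
    [[2.7, 1.4, 0, 6], [2.8, 1.1, 0, 6], [3, 0.8, 0, 6], [0, 0, 0, 3.4], [0, 0, 0, 0]],
  ],
)

```text
time_s: 18.95
tcp_pos: [514.5, 30.4, 170.8]
tcp_rot: [1.998, 2.425, 0.0]
ft_force: [0.4, -0.5, 0.2]
finger_gap: 0.497
grasp_force: 0.0
```

carry_out(
  motion=[
    [[0, 0, 0, 0], [0, 0, 0, 0], [0, 0, 0, 0], [0, 0, 0, 0], [0, 0, 0, 0]],
  ],
)

```text
time_s: 19.37
tcp_pos: [514.8, 28.4, 170.6]
tcp_rot: [1.998, 2.424, -0.0]
ft_force: [-0.0, 0.6, -0.7]
finger_gap: 0.497
grasp_force: 0.0
```

```bash
python3 - <<'E'
from h import *
o,T=pose();print(T[:3,3].round(1),np.degrees(np.arctan2(T[1,0],T[0,0])).round(1))
plan([(520.4,28.7,172,101),(520.4,28.7,97.6,101,25)])
E
```

```text
[514.8  28.4 170.6] 101.0
[[-0.1, 0.6, -0.1, 0.0]]
--
[[0.0, -0.0, 2.5, 0.0], [0.0, -0.0, 2.4, 0.0], [0.0, -0.0, 2.5, 0.0]]
--
```

carry_out(
  motion=[
    [[-0.2, 0.6, 0, 0], [0, 0, 0, 0], [0, 0, 2.5, 0], [0, 0, 2.4, 0], [0, 0, 2.4, 0]],
  ],
)

```text
time_s: 19.78
tcp_pos: [521.4, 28.1, 97.0]
tcp_rot: [1.997, 2.424, 0.001]
ft_force: [0.7, 0.1, 0.3]
finger_gap: 0.496
grasp_force: 0.0
```

carry_out(
  motion=[
    [[0, 0, 0, 0], [0, 0, 0, 0], [0, 0, 0, 0], [0, 0, 0, 0]],
  ],
)

```text
time_s: 20.12
tcp_pos: [521.8, 28.1, 98.9]
tcp_rot: [1.996, 2.423, 0.002]
ft_force: [0.4, 0.6, -0.1]
finger_gap: 0.5
grasp_force: 0.0
```

carry_out(
  motion=[
    [[0, 0, 0, 0], [0, 0, 0, 0], [0, 0, 0, 0], [0, 0, 0, 0], [0, 0, 0, 0]],
  ],
  claw=-1,
)

```text
time_s: 20.53
tcp_pos: [521.1, 28.2, 97.8]
tcp_rot: [1.997, 2.424, 0.0]
ft_force: [-0.3, 0.2, -0.1]
finger_gap: 0.208
grasp_force: 0.0
```

carry_out(
  motion=[
    [[0, 0, 0, 0], [0, 0, 0, 0], [0, 0, 0, 0], [0, 0, 0, 0]],
  ],
)

```text
time_s: 20.87
tcp_pos: [521.2, 28.1, 97.7]
tcp_rot: [1.997, 2.424, 0.0]
ft_force: [-0.8, -0.7, 2.3]
finger_gap: 0.196
grasp_force: 30.0
```

```bash
python3 - <<'E'
from h import *
o,T=pose();p=T[:3,3];print(p.round(1),o["grasp_force"])
plan([(*p[:2],237,101),(580,-235,220,152.4)])
E
```

```text
[521.2  28.1  97.7] 30.000411942601204
[[0.0, 0.0, -3.5, 0.0], [0.0, 0.0, -3.5, 0.0], [0.0, 0.0, -3.4, 0.0], [0.0, 0.0, -3.5, 0.0]]
--
[[-3.4, 0.1, 0.2, -6.0], [-3.3, -0.3, 0.2, -6.0], [-3.3, -0.6, 0.2, -6.0], [-3.2, -1.1, 0.2, -6.0], [-3.1, -1.4, 0.2, -6.0]]
[[-2.9, -1.7, 0.3, -6.0], [-2.7, -2.0, 0.2, -6.0], [-2.5, -2.3, 0.2, -6.0]]
--
```

carry_out(
  motion=[
    [[0, 0, -3.5, 0], [0, 0, -3.5, 0], [0, 0, -3.5, 0], [0, 0, -3.4, 0], [0, 0, 0, 0]],
  ],
)

```text
time_s: 21.28
tcp_pos: [523.0, 28.1, 242.4]
tcp_rot: [1.993, 2.419, 0.008]
ft_force: [1.4, 0.1, -0.4]
finger_gap: 0.191
grasp_force: 30.0
```

carry_out(
  motion=[
    [[-3.4, 0.1, 0.2, -6], [-3.3, -0.3, 0.2, -6], [-3.3, -0.6, 0.2, -6], [-3.2, -1.1, 0.2, -6], [-3.1, -1.4, 0.2, -6]],
  ],
)

```text
time_s: 21.7
tcp_pos: [554.9, -138.3, 225.9]
tcp_rot: [-1.294, -2.862, 0.0]
ft_force: [0.5, -0.3, -0.5]
finger_gap: 0.191
grasp_force: 30.0
```

carry_out(
  motion=[
    [[-2.9, -1.7, 0.3, -6], [-2.7, -2, 0.2, -6], [-2.5, -2.3, 0.2, -6], [0, 0, 0, -3.4], [0, 0, 0, 0]],
  ],
)

```text
time_s: 22.12
tcp_pos: [573.1, -237.9, 218.2]
tcp_rot: [-0.748, -3.05, -0.0]
ft_force: [0.4, 0.2, -0.4]
finger_gap: 0.192
grasp_force: 30.0
```

carry_out(
  motion=[
    [[0, 0, 0, 0], [0, 0, 0, 0], [0, 0, 0, 0], [0, 0, 0, 0], [0, 0, 0, 0]],
  ],
)

```text
time_s: 22.53
tcp_pos: [573.6, -235.7, 219.9]
tcp_rot: [0.748, 3.051, -0.0]
ft_force: [-0.4, -0.0, -0.3]
finger_gap: 0.195
grasp_force: 30.0
```

```bash
python3 - <<'E'
from h import *
o,T=pose();print(T[:3,3].round(1),np.degrees(np.arctan2(T[1,0],T[0,0])).round(1),o["grasp_force"])
plan([(574.7,-234.3,215,152.4),(574.7,-234.3,145,152.4)])
E
```

```text
[ 573.6 -235.7  219.9] 152.4 29.99985583126545
[[-0.0, 0.2, 0.5, 0.0]]
--
[[-0.0, -0.0, 3.5, 0.0], [-0.0, -0.0, 3.5, 0.0]]
--
```

carry_out(
  motion=[
    [[0, 0.2, 0, 0], [0, 0, 3.8, 0], [0, 0, 3.7, 0], [0, 0, 0, 0], [0, 0, 0, 0]],
  ],
)

```text
time_s: 22.95
tcp_pos: [574.0, -234.2, 144.0]
tcp_rot: [-0.748, -3.048, -0.001]
ft_force: [0.6, 0.2, 1.0]
finger_gap: 0.195
grasp_force: 30.0
```

carry_out(
  motion=[
    [[0, 0, 0, 0], [0, 0, 0, 0], [0, 0, 0, 0], [0, 0, 0, 0], [0, 0, 0, 0]],
  ],
)

```text
time_s: 23.37
tcp_pos: [574.6, -234.7, 145.6]
tcp_rot: [0.748, 3.05, -0.001]
ft_force: [0.5, -0.2, -0.5]
finger_gap: 0.191
grasp_force: 30.0
```

```bash
python3 - <<'E'
from h import *
o,T=pose();im=camera("wrist")
print(T[:3,3].round(1))
print("tip",wproj(T,[T[:3,3]-[0,0,73.6]]).round(1),"hole",wproj(T,row([556.33,-224.66,1.09],56))[2:3].round(1))
cv2.imwrite("pics/p5.png",cv2.resize(im[130:290,250:410],(480,480),interpolation=cv2.INTER_CUBIC))
E
```

```text
[ 574.6 -234.7  145.6]
tip [[326.3 209.6]] hole [[326.8 205.9]]
```

View pics/p5.png

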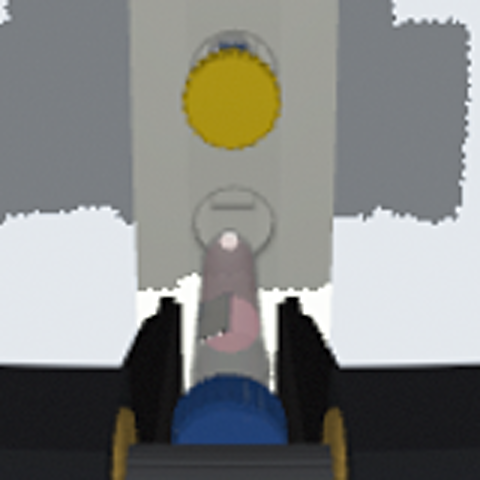

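Blue's tip is at (229,240), as predicted, and hole 3 is at (233,223), so only 1 mm along +y is needed.

carry_out(
  motion=[
    [[0, 0.1, 0, 0], [0, 0, 2, 0], [0, 0, 1.5, 0], [0, 0, 1.3, 0], [0, 0, 0, 0]],
  ],
)

```text
time_s: 23.83
tcp_pos: [573.9, -233.2, 94.4]
tcp_rot: [-0.748, -3.048, -0.001]
ft_force: [0.1, 0.2, -0.5]
finger_gap: 0.19
grasp_force: 30.0
```

carry_out(
  motion=[
    [[0, 0, 0.5, 0], [0, 0, 0.5, 0], [0, 0, 0.4, 0], [0, 0, 0, 0], [0, 0, 0, 0]],
  ],
)

```text
time_s: 24.25
tcp_pos: [574.9, -233.7, 82.8]
tcp_rot: [0.748, 3.051, -0.0]
ft_force: [-0.0, 0.3, -0.0]
finger_gap: 0.195
grasp_force: 30.0
```

carry_out(
  motion=[
    [[0, 0, 0.2, 0], [0, 0, 0.1, 0], [0, 0, 0, 0], [0, 0, 0, 0], [0, 0, 0, 0]],
  ],
)

```text
time_s: 24.67
tcp_pos: [574.9, -233.8, 79.7]
tcp_rot: [0.749, 3.051, -0.0]
ft_force: [0.9, 1.5, 0.2]
finger_gap: 0.193
grasp_force: 30.0
```

carry_out(
  motion=[
    [[0, 0, 0.1, 0], [0, 0, 0.1, 0], [0, 0, 0, 0], [0, 0, 0, 0], [0, 0, 0, 0]],
  ],
)

```text
time_s: 25.08
tcp_pos: [574.9, -233.8, 77.8]
tcp_rot: [0.748, 3.051, -0.0]
ft_force: [-0.5, 0.5, 2.5]
finger_gap: 0.191
grasp_force: 30.0
```

carry_out(
  motion=[
    [[0, 0, 0.1, 0], [0, 0, 0, 0], [0, 0, 0, 0], [0, 0, 0, 0]],
  ],
)

```text
time_s: 25.42
tcp_pos: [575.4, -234.0, 77.6]
tcp_rot: [0.748, 3.049, -0.001]
ft_force: [-0.3, 0.9, 9.7]
finger_gap: 0.191
grasp_force: 30.0
```

carry_out(
  motion=[
    [[0, 0, 0, 0], [0, 0, 0, 0], [0, 0, 0, 0], [0, 0, 0, 0], [0, 0, 0, 0]],
  ],
  claw=0,
)

```text
time_s: 25.83
tcp_pos: [574.7, -233.7, 76.4]
tcp_rot: [-0.748, -3.051, -0.0]
ft_force: [0.4, -0.3, 0.1]
finger_gap: 0.472
grasp_force: 0.0
```

carry_out(
  motion=[
    [[0, 0, -1, 0], [0, 0, -2.7, 0], [0, 0, -2.9, 0], [0, 0, -2.8, 0], [0, 0, 0, 0]],
  ],
)

```text
time_s: 26.25
tcp_pos: [576.6, -234.6, 176.7]
tcp_rot: [0.746, 3.043, -0.003]
ft_force: [0.7, 0.2, 0.3]
finger_gap: 0.501
grasp_force: 0.0
```

```bash
python3 - <<'E'
from h import *
plan([(534,-17,172,101)])
E
```

```text
[[1.7, 2.2, 0.1, 6.0], [2.0, 1.9, 0.0, 6.0], [2.2, 1.7, 0.1, 6.0], [2.3, 1.5, 0.0, 6.0], [2.5, 1.2, 0.1, 6.0]]
[[2.6, 0.9, 0.1, 6.0], [2.7, 0.6, 0.0, 6.0], [2.8, 0.3, 0.1, 6.0]]
--
```

carry_out(
  motion=[
    [[1.7, 2.2, 0, 6], [2, 1.9, 0, 6], [2.2, 1.7, 0, 6], [2.3, 1.5, 0, 6], [2.5, 1.2, 0, 6]],
  ],
)

```text
time_s: 26.67
tcp_pos: [545.7, -97.2, 171.0]
tcp_rot: [1.52, 2.749, -0.0]
ft_force: [0.6, -0.7, -0.2]
finger_gap: 0.501
grasp_force: 0.0
```

carry_out(
  motion=[
    [[2.6, 0.9, 0, 6], [2.7, 0.6, 0, 6], [2.8, 0.3, 0, 6], [0, 0, 0, 3.4], [0, 0, 0, 0]],
  ],
)

```text
time_s: 27.08
tcp_pos: [525.9, -16.2, 171.1]
tcp_rot: [1.998, 2.424, 0.0]
ft_force: [1.1, -0.3, 0.8]
finger_gap: 0.505
grasp_force: 0.0
```

carry_out(
  motion=[
    [[0, 0, 0, 0], [0, 0, 0, 0], [0, 0, 0, 0], [0, 0, 0, 0], [0, 0, 0, 0]],
  ],
)

```text
time_s: 27.5
tcp_pos: [526.2, -18.0, 170.5]
tcp_rot: [-1.998, -2.424, 0.0]
ft_force: [0.2, -0.5, -0.7]
finger_gap: 0.501
grasp_force: 0.0
```

```bash
python3 - <<'E'
from h import *
o,T=pose();print(T[:3,3].round(1),np.degrees(np.arctan2(T[1,0],T[0,0])).round(1))
plan([(529.2,-15.7,172,101),(529.2,-15.7,97.6,101,25)])
E
```

```text
[526.2 -18.  170.5] 101.0
[[0.2, 0.3, -0.1, 0.0]]
--
[[-0.0, 0.0, 2.5, 0.0], [-0.0, 0.0, 2.4, 0.0], [-0.0, 0.0, 2.5, 0.0]]
--
```

carry_out(
  motion=[
    [[0.1, 0.3, 0, 0], [0, 0, 0, 0], [0, 0, 2.5, 0], [0, 0, 2.4, 0], [0, 0, 2.4, 0]],
  ],
)

```text
time_s: 27.92
tcp_pos: [529.2, -15.9, 97.0]
tcp_rot: [1.997, 2.424, 0.001]
ft_force: [0.4, 0.0, 0.0]
finger_gap: 0.505
grasp_force: 0.0
```

carry_out(
  motion=[
    [[0, 0, 0, 0], [0, 0, 0, 0], [0, 0, 0, 0], [0, 0, 0, 0]],
  ],
)

```text
time_s: 28.25
tcp_pos: [529.7, -16.0, 99.0]
tcp_rot: [1.996, 2.423, 0.002]
ft_force: [-0.1, -0.6, -1.2]
finger_gap: 0.502
grasp_force: 0.0
```

carry_out(
  motion=[
    [[0, 0, 0, 0], [0, 0, 0, 0], [0, 0, 0, 0], [0, 0, 0, 0], [0, 0, 0, 0]],
  ],
  claw=-1,
)

```text
time_s: 28.67
tcp_pos: [529.0, -15.9, 97.8]
tcp_rot: [1.997, 2.424, 0.0]
ft_force: [0.4, -0.4, 0.2]
finger_gap: 0.203
grasp_force: 0.1
```

carry_out(
  motion=[
    [[0, 0, 0, 0], [0, 0, 0, 0], [0, 0, 0, 0], [0, 0, 0, 0]],
  ],
)

```text
time_s: 29.0
tcp_pos: [529.1, -15.9, 97.7]
tcp_rot: [1.998, 2.424, 0.0]
ft_force: [-0.1, -0.8, 3.1]
finger_gap: 0.189
grasp_force: 30.0
```

```bash
python3 - <<'E'
from h import *
o,T=pose();p=T[:3,3];print(p.round(1),o["grasp_force"])
plan([(*p[:2],237,101),(619,-255,220,152.4)])
E
```

```text
[529.1 -15.9  97.7] 30.000376241805498
[[0.0, 0.0, -3.5, 0.0], [0.0, 0.0, -3.5, 0.0], [0.0, 0.0, -3.4, 0.0], [0.0, 0.0, -3.5, 0.0]]
--
[[-3.1, 0.5, 0.2, -6.0], [-3.2, 0.2, 0.2, -6.0], [-3.2, -0.2, 0.2, -6.0], [-3.2, -0.5, 0.2, -6.0], [-3.0, -0.9, 0.2, -6.0]]
[[-3.0, -1.2, 0.3, -6.0], [-2.8, -1.6, 0.2, -6.0], [-2.6, -1.8, 0.2, -6.0]]
--
```

carry_out(
  motion=[
    [[0, 0, -3.5, 0], [0, 0, -3.5, 0], [0, 0, -3.5, 0], [0, 0, -3.4, 0], [0, 0, 0, 0]],
  ],
)

```text
time_s: 29.42
tcp_pos: [530.8, -16.1, 242.5]
tcp_rot: [1.993, 2.419, 0.007]
ft_force: [0.2, -0.4, 0.2]
finger_gap: 0.194
grasp_force: 30.0
```

carry_out(
  motion=[
    [[-3.1, 0.5, 0.2, -6], [-3.2, 0.2, 0.2, -6], [-3.2, -0.2, 0.2, -6], [-3.2, -0.5, 0.2, -6], [-3, -0.9, 0.2, -6]],
  ],
)

```text
time_s: 29.83
tcp_pos: [583.0, -167.2, 225.8]
tcp_rot: [-1.294, -2.862, 0.0]
ft_force: [0.2, 0.7, -0.4]
finger_gap: 0.193
grasp_force: 30.0
```

carry_out(
  motion=[
    [[-3, -1.2, 0.3, -6], [-2.8, -1.6, 0.2, -6], [-2.6, -1.8, 0.2, -6], [0, 0, 0, -3.4], [0, 0, 0, 0]],
  ],
)

```text
time_s: 30.25
tcp_pos: [612.6, -258.5, 218.0]
tcp_rot: [-0.747, -3.05, -0.001]
ft_force: [-0.3, 0.6, 0.0]
finger_gap: 0.195
grasp_force: 30.0
```

carry_out(
  motion=[
    [[0, 0, 0, 0], [0, 0, 0, 0], [0, 0, 0, 0], [0, 0, 0, 0], [0, 0, 0, 0]],
  ],
)

```text
time_s: 30.67
tcp_pos: [613.0, -256.5, 220.0]
tcp_rot: [0.748, 3.051, -0.0]
ft_force: [-0.6, 0.1, 0.4]
finger_gap: 0.193
grasp_force: 30.0
```

```bash
python3 - <<'E'
from h import *
o,T=pose();print(T[:3,3].round(1),np.degrees(np.arctan2(T[1,0],T[0,0])).round(1),o["grasp_force"])
plan([(614.9,-254.7,215,152.4),(614.9,-254.7,145,152.4)])
E
```

```text
[ 613.  -256.5  220. ] 152.4 29.999954596278258
[[-0.1, 0.2, 0.5, 0.0]]
--
[[0.0, 0.0, 3.5, 0.0], [0.0, 0.0, 3.5, 0.0]]
--
```

carry_out(
  motion=[
    [[-0.1, 0.25, 0, 0], [0, 0, 3.8, 0], [0, 0, 3.7, 0], [0, 0, 0, 0], [0, 0, 0, 0]],
  ],
)

```text
time_s: 31.08
tcp_pos: [614.6, -254.9, 143.8]
tcp_rot: [-0.748, -3.048, -0.001]
ft_force: [-0.1, 0.8, 0.8]
finger_gap: 0.192
grasp_force: 30.0
```

carry_out(
  motion=[
    [[0, 0, 0, 0], [0, 0, 0, 0], [0, 0, 0, 0], [0, 0, 0, 0], [0, 0, 0, 0]],
  ],
)

```text
time_s: 31.5
tcp_pos: [615.2, -255.5, 145.7]
tcp_rot: [0.748, 3.05, -0.001]
ft_force: [0.1, 0.2, -0.6]
finger_gap: 0.189
grasp_force: 30.0
```

```bash
python3 - <<'E'
from h import *
o,T=pose();im=camera("wrist")
print(T[:3,3].round(1))
print("tip",wproj(T,[T[:3,3]-[0,0,73.6]]).round(1),"hole",wproj(T,row([556.33,-224.66,1.09],56))[3:].round(1))
cv2.imwrite("pics/p6.png",cv2.resize(im[130:290,250:410],(480,480),interpolation=cv2.INTER_CUBIC))
E
```

```text
[ 615.2 -255.5  145.7]
tip [[326.3 209.6]] hole [[326.4 205.2]]
```

View pics/p6.png

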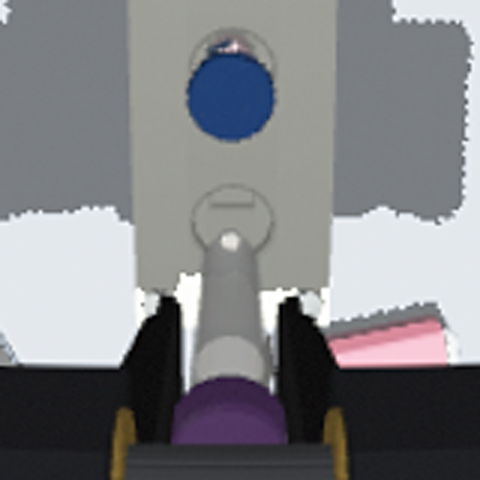

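Purple's tip is at (230,241) and hole 4 at (232,221), so it needs about 1 mm along +x. The pink flask is low and clear of the fingers.

carry_out(
  motion=[
    [[0.1, 0.05, 0, 0], [0, 0, 2, 0], [0, 0, 1.5, 0], [0, 0, 1.3, 0], [0, 0, 0, 0]],
  ],
)

```text
time_s: 31.97
tcp_pos: [613.3, -253.9, 94.0]
tcp_rot: [-0.748, -3.048, -0.001]
ft_force: [-1.0, 0.9, -0.7]
finger_gap: 0.19
grasp_force: 30.0
```

carry_out(
  motion=[
    [[0, 0, 0.5, 0], [0, 0, 0.5, 0], [0, 0, 0.4, 0], [0, 0, 0, 0], [0, 0, 0, 0]],
  ],
)

```text
time_s: 32.38
tcp_pos: [614.4, -254.5, 82.8]
tcp_rot: [0.749, 3.051, -0.0]
ft_force: [0.4, 0.8, -0.6]
finger_gap: 0.195
grasp_force: 30.0
```

carry_out(
  motion=[
    [[0, 0, 0.2, 0], [0, 0, 0.1, 0], [0, 0, 0, 0], [0, 0, 0, 0], [0, 0, 0, 0]],
  ],
)

```text
time_s: 32.8
tcp_pos: [614.4, -254.4, 79.8]
tcp_rot: [0.748, 3.051, -0.0]
ft_force: [0.5, -0.5, 0.5]
finger_gap: 0.194
grasp_force: 30.0
```

carry_out(
  motion=[
    [[0, 0, 0.1, 0], [0, 0, 0.1, 0], [0, 0, 0, 0], [0, 0, 0, 0], [0, 0, 0, 0]],
  ],
)

```text
time_s: 33.22
tcp_pos: [614.4, -254.5, 77.8]
tcp_rot: [0.749, 3.051, -0.0]
ft_force: [-0.4, 0.7, 2.2]
finger_gap: 0.195
grasp_force: 30.0
```

carry_out(
  motion=[
    [[0, 0, 0.1, 0], [0, 0, 0, 0], [0, 0, 0, 0], [0, 0, 0, 0]],
  ],
)

```text
time_s: 33.55
tcp_pos: [614.8, -254.7, 77.6]
tcp_rot: [0.748, 3.049, -0.001]
ft_force: [-0.1, -0.1, 8.6]
finger_gap: 0.195
grasp_force: 30.0
```

carry_out(
  motion=[
    [[0, 0, 0, 0], [0, 0, 0, 0], [0, 0, 0, 0], [0, 0, 0, 0], [0, 0, 0, 0]],
  ],
  claw=0,
)

```text
time_s: 33.97
tcp_pos: [614.2, -254.4, 76.4]
tcp_rot: [-0.748, -3.051, -0.0]
ft_force: [-0.7, 0.3, 0.2]
finger_gap: 0.471
grasp_force: 0.0
```

carry_out(
  motion=[
    [[0, 0, -1, 0], [0, 0, -2.7, 0], [0, 0, -3.5, 0], [0, 0, -3.5, 0], [0, 0, -3.5, 0]],
  ],
)

```text
time_s: 34.38
tcp_pos: [614.1, -254.2, 220.9]
tcp_rot: [0.748, 3.051, -0.0]
ft_force: [-0.3, -0.8, 0.7]
finger_gap: 0.501
grasp_force: 0.0
```

carry_out(
  motion=[
    [[-0.5, 3, -1, 0], [-0.5, 3.5, -1, 0], [-0.5, 3.5, 0, 0], [-0.5, 3.5, 0, 0], [-0.5, 3, 0, 0]],
  ],
)

```text
time_s: 34.8
tcp_pos: [713.7, -117.7, 239.8]
tcp_rot: [0.748, 3.05, 0.0]
ft_force: [0.5, 0.6, 0.4]
finger_gap: 0.502
grasp_force: 0.0
```

carry_out(
  motion=[
    [[0, 0, 0, 0], [0, 0, 0, 0], [0, 0, 0, 0], [0, 0, 0, 0]],
  ],
)

```text
time_s: 35.13
tcp_pos: [712.3, -120.7, 239.0]
tcp_rot: [0.75, 3.051, -0.0]
ft_force: [-0.1, -0.2, 0.1]
finger_gap: 0.506
grasp_force: 0.0
```

```bash
python3 - <<'E'
from h import *
t=camera("top")[130:260,350:470];s=camera("scene")[170:310,290:470]
cv2.imwrite("pics/f.png",np.hstack([cv2.resize(t,(369,400),interpolation=cv2.INTER_CUBIC),cv2.resize(s,(430,400),interpolation=cv2.INTER_CUBIC)]))
print(robot.observe()["tcp_pos"].round(0))
E
```

```text
[ 712. -121.  239.]
```

View pics/f.png

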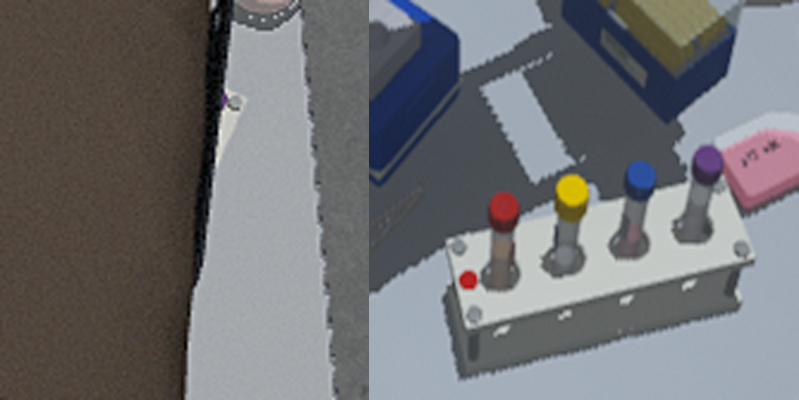

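All four tubes stand seated in the rack. From the dot at (468,280) the order is red (503,212), yellow (572,198), blue (640,181), purple (707,165). The gripper is clear.

```bash
python3 -c "
from rig import robot;print(robot.close_job())"
```

```text
the job is handed in; nothing more can be done
None
```

All four tubes are in the rack in their original order from the red dot (red, yellow, blue, purple), each lowered until it touched the bottom of its hole, and the job was handed in at about 35 s of robot time.

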